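# Cull the chipped plate and lock it in the reject trough

## Robot

A 6-joint arm with a two-finger parallel gripper is mounted at the origin on the work surface. World frame = base frame: x ahead of the robot, y to its left, z up, the work surface at z = 0. Lengths are in m, angles in rad, forces in N, time in s.
With the tool pointing down it reaches from about 0.35 to 0.775 m from the base axis. Payload 7.3 kg.
Tool frame: the origin (TCP) lies midway between the tips of the shut fingers; the grasp point (between the pads) lies 19 mm behind it; z points along the fingers, y is the line along which they close (so a half turn about z gives the same grasp; the last joint's range is limited). The gripper opens to 92 mm and grips with 3 to 60 N. Pads are 19 mm wide; open, the fingers measure 130 mm over their backs; the gripper's body (75 mm by 190 mm) begins 47 mm behind the grasp point.
Start: joints at [0.959, 0.342, 1.524, -0, 1.275, -0.146], TCP at [0.236, 0.469, 0.227] pointing down, gripper open.
Joint ranges: [-2.53, 2.53], [-0.77, 2.02], [0.04, 2.7], [-1, 4.14], [0.28, 2.66], [-3.11, 3.11]. Speed limits (rad/s): [2.57, 2.57, 3.14, 3.14, 3.14, 3.14].

## Interface

Orientations are given as a rotation vector (axis times angle).
In Python, from rig import manip gives the robot as it stands. The module is installed in compiled form; this text tells all that it offers.
- The arm moves only by the tool carry_out, never from a script. Its argument "plan" is a list that holds one entry, the list of rows, each a list of 7 numbers: the turn, a rotation vector about the world's x, y, z normalised to -1 to 1, where 1 is 0.5 rad, then the shift along the world's x, y, z normalised to -1 to 1, where 1 is 0.12 m, then the opening, from -1 (shut) to 1 (fully open). In form: [[[ax, ay, az, dx, dy, dz, gripper], ...]]. A call has 1 to 12 rows; each row shifts and turns the commanded pose from where the row before left it; what a row does not reach is not made up. A row lasts 1/12 s, in which the tool goes at most 41.7 mm and 7.16 degrees, less where a joint would pass 70% of its speed; a pose out of reach is approached as far as the arm can. A call with a number of a shift or a turn outside -1 to 1 is refused whole. A call with a gripper value outside its range is refused whole. The fingers move at their own pace and stop on an object; "squeeze" is the grip in N (left out, the last holds). Time passes only in rows, so rows that do not move let the fingers close. It gives the time, the measured TCP pose, the force, the opening and the grip force at its end, in the units of the state.
- manip.get_state(): the state, without advancing time (a new reading comes with each control period).
- manip.snapshot(name): name is "scene" or "top" or "wrist"; returns a dict with "frame" (420x560x3 uint8, red, green, blue), "z_map" (420x560 float32, m along the optical axis (not along the pixel's ray), 0 where there is no reading), "fx", "fy", "cx", "cy" (pixels), "camera_from_world" (4x4, takes a point from world to camera coordinates); the wrist camera has in their place "hand_eye" (4x4, takes a point from camera to tool coordinates, whose origin is the TCP and whose axes are the flange's). Camera axes: x right, y up, looking along -z (the intrinsics and any distortion apply to the point x, -y, -z); pixel columns grow to the right and rows downward; lengths in m; the calibration is good to about 2 mm. A picture is of the moment at which its call begins: read the wrist's pose just before it.
- manip.hand_in(): hands the job in; it is judged then, once.
Trained networks look in a picture, given as the dict that the camera call returned (one of the last four; its "shot" number tells which), for a name from the list of things; names that differ only in an ending like _2 or _b are one class to them, and where a whole thing is asked for, a point or a joint stands for the part that bears it (a point fixed in the world has none). Each returns a list of dicts, best first, with "confidence" (0 to 1); they miss things now and then, are a little off and sometimes report something else, mostly with a low value. They report only what shows in the picture. A call takes as long as a camera call. They do not tell look-alikes from the thing itself.
- manip.trace(label, picture): "pixels" (420x560 bool, what is visible of it) and "uv" ([column, row] in pixels, amid what is visible of it).
The state is a dict: "time": time; "qpos": joint angles; "qd": joint speeds; "joint_torque": joint torques, N m; "tool_pos": TCP position; "ee_rot": TCP orientation; "ft_force": force on the tool from outside, world axes, zero at the start; "moment": the same for the moment, N m; "width": finger opening in m; "finger_force": force on a finger pad.
Only numpy, scipy, OpenCV 4.12 (cv2) and the standard library are available. Lean on these libraries where they do the work, as an engineer would, in place of code of your own. Each camera call takes 0.05 s, during which the arm holds its last target. There are 200 camera calls.

## Task

One of the six steel saddle plates in the black tray has a corner broken off: take it out and lay it in the middle of the red reject trough, right way up and lengthwise, lowering it to the floor rather than dropping it (set it down on the bench and take it by its ends, as the trough is too narrow for fingers beside it). Then lock it in: push the yellow-handled pin through the holes in both walls of the trough, above the plate, until its collar meets the wall. Leave the five good plates and the other things on the bench where they are.

Things in the scene. Friction and masses are not known exactly. Their poses are not given: they have to be found in the camera images.
- chipped_plate: the odd one: bright steel bridge-like plate, 66 long (x) x 44 wide (y) x 30 mm high, 5 mm thick, 130 g. Two legs (outer faces x = +-33 mm, upright to z 18 mm) under an arched crown (z 25 to 30 mm in the middle, hollow below). A corner is broken off: the +x leg spans only y -22 to +2 mm, the crown beside it is stepped. Origin: centre of underside, z up. Starts in any tray pocket
- good_plate1: sound steel saddle plate, a bystander: same form as the chipped plate but whole (66 x 44 x 30 mm, some bright, some dark: the colour means nothing). Origin: centre of its underside; x along its 66 mm length, z up
- good_plate2: sound steel saddle plate, a bystander: same form as the chipped plate but whole (66 x 44 x 30 mm, some bright, some dark: the colour means nothing). Origin: centre of its underside; x along its 66 mm length, z up
- good_plate3: sound steel saddle plate, a bystander: same form as the chipped plate but whole (66 x 44 x 30 mm, some bright, some dark: the colour means nothing). Origin: centre of its underside; x along its 66 mm length, z up
- good_plate4: sound steel saddle plate, a bystander: same form as the chipped plate but whole (66 x 44 x 30 mm, some bright, some dark: the colour means nothing). Origin: centre of its underside; x along its 66 mm length, z up
- good_plate5: sound steel saddle plate, a bystander: same form as the chipped plate but whole (66 x 44 x 30 mm, some bright, some dark: the colour means nothing). Origin: centre of its underside; x along its 66 mm length, z up
- batch_tray: fixed black tray 150 (x) x 256 (y) mm, floor 4 mm thick; pockets at x = +-45, y = -80, 0, 80 mm. Plates lie with their length along the tray's y, 14 mm apart end to end. Grey ribs: between plate ends (top 14 mm above bench) and beside the rows (top 9 mm). Fingers fit only in the 46 mm lanes, across a plate's 44 mm width. Origin: centre of underside
- trough: fixed red reject trough, open at the top, outside 150 (x) x 74 (y) mm, inside 138 x 60 mm; floor 5 mm thick; long side walls 7 mm thick, 62 mm high; end walls 35 mm high. The plate lies lengthwise, with finger room at its ends but not beside it. A 14 mm round hole goes through each side wall at x = 0, 47 mm above the bench. Origin: centre of underside
- trough_floor (a point): centre of the trough's inner floor, 5 mm above the bench; axes as the trough
- hole_left (a point): centre of the pin hole at the outer face of the trough's +y wall (trough frame x 0, y +37, z 47 mm)
- hole_right (a point): centre of the pin hole at the outer face of the trough's -y wall (trough frame x 0, y -37, z 47 mm)
- lock_pin: loose lock pin lying level in its rest, axis 34 mm above the bench: steel shank 8 mm diameter, 95 mm long, last 10 mm tapered; behind it a 22 mm collar 4 mm thick, then a yellow square grip 14 x 14 x 40 mm. 50 g, balanced about 16 mm in front of the collar. Origin: on the axis at the collar's front face; x along the shank to the tip
- pin_tip (a point): the tip of the lock pin's shank, 95 mm in front of the collar's front face
- pin_grip (a point): the middle of the lock pin's yellow grip, on the axis, 24 mm behind the collar's front face
- pin_rest: fixed grey rest, 90 (x) x 40 (y) mm, with two notched uprights at x = -30 and +35 mm, 42 mm high, that carry the pin's shank along x, tip to +x; the yellow grip overhangs at its -x end. Origin: centre of its underside
- fluid_bottle: bystander: blue bottle, 52 mm in diameter, 120 mm high. Origin: centre of its underside
- marker: bystander: white and black marker, 110 x 13 x 13 mm, lying along its x. Origin: centre of its underside
- caliper: bystander: steel caliper lying flat, 200 mm along its x, 12 mm high. Origin: middle of its beam's underside
Not all that is in view belongs to the job. Leave any green or orange look-alike of the chipped_plate alone.

How it is judged:
By the outcome, as a careful person would: the job done as asked, in the order asked, and still so for the second after the job is handed in, with the robot touching nothing.
It also fails if it takes over 72 s, if anything falls off the work surface, if the arm or the gripper's body presses on something with over 40 N, if the wrist force passes 120 N, or if a joint passes its speed limit or range.

## Working session

There is one attempt and no reset: what is moved stays moved. The work goes in short steps, Python scripts to look and compute and a tool call to move; the robot and the scene stay as the last step left them, time stands still between calls to the robot, and variables do not carry over. Pictures are saved under pics/ and viewed, at most 10 in all, crops included, and the job is handed in when it is done.

Besides the shell and the picture viewer there is one more tool, called after "Request:" as a command line: name --argument value ..., lists and objects as JSON in quotes. carry_out: Moves the arm, as the interface text tells. Its arguments: {"type":"object","properties":{"plan":{"type":"array","items":{"type":"array","items":{"type":"array","items":{"type":"number","minimum":-1,"maximum":1}}}},"squeeze":{"type":"number"}},"required":["plan"]}

```bash
mkdir -p pics
cat > h.py <<'E'
import numpy as np, cv2
from rig import manip
from scipy.spatial.transform import Rotation as R
def pts(p):
    z=p["z_map"]; v,u=np.mgrid[0:z.shape[0],0:z.shape[1]]
    c=np.stack([(u-p["cx"])/p["fx"]*z,-(v-p["cy"])/p["fy"]*z,-z,np.ones_like(z)],-1)
    if "hand_eye" in p:
        s=p["st"]; T=np.eye(4); T[:3,:3]=R.from_rotvec(s["ee_rot"]).as_matrix(); T[:3,3]=s["tool_pos"]; M=T@p["hand_eye"]
    else: M=np.linalg.inv(p["camera_from_world"])
    w=(c@M.T)[...,:3]; w[z<=0]=np.nan
    return w
def snap(n):
    s=manip.get_state(); p=manip.snapshot(n); p["st"]=s; return p
def save(p,name,crop=None,k=1):
    f=p["frame"]
    if crop: f=f[crop[1]:crop[3],crop[0]:crop[2]]
    cv2.imwrite("pics/"+name,cv2.resize(f[...,::-1],None,fx=k,fy=k,interpolation=cv2.INTER_CUBIC))
E
python3 - <<'E'
from h import *
p=snap("top"); save(p,"top.png"); w=pts(p)
print({k:(v if not hasattr(v,'shape') or v.size<20 else v.shape) for k,v in p.items() if k not in("frame","z_map","st")})
s=p["st"]; print(s)
for n in ["chipped_plate","good_plate1","batch_tray","trough","lock_pin","pin_grip","pin_rest","fluid_bottle","marker","caliper"]:
    for d in manip.trace(n,p):
        m=d["pixels"]; q=w[m]; q=q[~np.isnan(q[:,0])]
        if len(q)==0: continue
        r=cv2.minAreaRect(q[:,:2].astype(np.float32)*1000)
        print(n,round(d["confidence"],2),np.round(d["uv"]),m.sum(),"med",np.round(np.median(q,0),3),"zmax",round(np.percentile(q[:,2],98),3),"rect",np.round(np.array([*r[0],*r[1],r[2]]),1))
E
```

```text
{'fx': 411.24996507740957, 'fy': 411.24996507740957, 'cx': 276.340894299545, 'cy': 204.2637225547261, 'camera_from_world': array([[-0.01969838, -0.99960046,  0.02027063,  0.0461486 ],
       [ 0.99703095, -0.01813015,  0.07483703, -0.62765839],
       [-0.07443962,  0.02168461,  0.99698973, -0.9574243 ],
       [ 0.        ,  0.        ,  0.        ,  1.        ]]), 'shot': 1}
{'time': 0.0, 'qpos': array([ 9.58979552e-01,  3.42697808e-01,  1.52504750e+00, -1.91138915e-05,
        1.27538695e+00, -1.46010645e-01]), 'qd': array([-0.00015476, -0.00076357, -0.00103261,  0.00069919, -0.00118936,
       -0.00099578]), 'joint_torque': array([ 4.00358276e-04, -4.31237805e+01, -2.44218779e+01,  7.20829703e-02,
        5.61530620e-02, -1.64048947e-04]), 'tool_pos': array([0.23554724, 0.46872448, 0.22604726]), 'ee_rot': array([-7.24953324e-01, -3.05623472e+00,  2.25707801e-03]), 'ft_force': array([ 0.6671841 , -0.20392927, -0.05197365]), 'moment': array([-6.49147787e-05,  1.79527659e-02,  2.63498188e-02]), 'finger_force': 0.0, 'width': 0.09220460914370471}
chipped_plate 0.95 [207. 178.] 473 med
[... 1480 characters left out ...]
d [ 0.704 -0.053  0.038] zmax 0.045 rect [706.6 -74.6 133.2  26.2  81. ]
pin_rest 0.74 [329. 178.] 536 med [ 0.692 -0.098  0.007] zmax 0.043 rect [697.9 -93.2  93.   45.6  76.2]
pin_rest 0.39 [250. 138.] 853 med [0.788 0.095 0.007] zmax 0.014 rect [789.4 123.5  66.2 204.    8.1]
fluid_bottle 0.71 [418. 166.] 586 med [ 0.702 -0.282  0.08 ] zmax 0.121 rect [ 705.5 -288.5   49.9   39.5   25.4]
fluid_bottle 0.34 [191. 270.] 601 med [0.482 0.236 0.03 ] zmax 0.036 rect [480.9 239.6  74.6  47.   85.3]
marker 0.85 [ 97. 232.] 333 med [0.566 0.459 0.012] zmax 0.016 rect [566.5 462.3  19.5 109.5  86.6]
caliper 0.16 [230. 234.] 510 med [0.562 0.145 0.031] zmax 0.036 rect [561.9 146.4  66.3  43.5  81.9]
```

View pics/top.png

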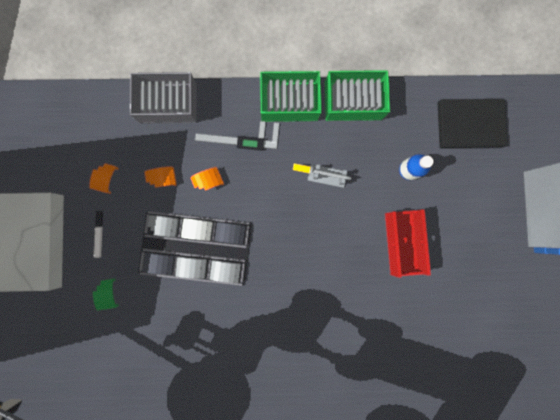

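The six plates in the tray are at pixels (164,224), (196,230), (229,232), (158,264), (191,269) and (224,274). The plate at (164,224) shows a dark missing piece near (150,243). The orange ones at (104,178), (160,176) and (207,178) and the green one at (104,295) are look-alikes. I'll go over the tray for a wrist close-up to confirm.

Request:
carry_out --plan '[[[0,0,-0.206,0.205,-0.15,0.02,1],[0,0,-0.206,0.205,-0.15,0.02,1],[0,0,-0.206,0.205,-0.15,0.02,1],[0,0,-0.206,0.205,-0.15,0.02,1],[0,0,-0.206,0.205,-0.15,0.02,1],[0,0,-0.206,0.205,-0.15,0.02,1],[0,0,-0.206,0.205,-0.15,0.02,1],[0,0,-0.206,0.205,-0.15,0.02,1],[0,0,-0.206,0.205,-0.15,0.02,1],[0,0,-0.206,0.205,-0.15,0.02,1],[0,0,-0.206,0.205,-0.15,0.02,1],[0,0,-0.206,0.205,-0.15,0.02,0.4]]]'

```text
time: 1.55
tool_pos: [0.5321, 0.252, 0.2557]
ee_rot: [2.367, 2.065, 0.0]
ft_force: [0.2, 0.9, 0.7]
width: 0.0884
finger_force: 0.0
```

```bash
cat >> h.py <<'E'
def show(s):
    M=R.from_rotvec(s["ee_rot"]).as_matrix()
    print("t",round(s["time"],2),"tcp",np.round(s["tool_pos"],4),"yaw(tool y)",round(np.degrees(np.arctan2(M[1,1],M[0,1])),2),"toolz",np.round(M[:,2],3),"w",round(s["width"],4),"ff",round(s["finger_force"],1),"F",np.round(s["ft_force"],1))
def rect(q):
    r=cv2.minAreaRect((q[:,:2]*1000).astype(np.float32)); return np.round([*r[0],*r[1],r[2]],1)
E
python3 - <<'E'
from h import *
p=snap("wrist"); show(p["st"]); save(p,"w1.png",k=1.4); w=pts(p)
for n in ["chipped_plate","batch_tray"]:
    for d in manip.trace(n,p):
        q=w[d["pixels"]]; q=q[q[:,2]>0.015 if n[0]=='c' else q[:,2]<.02]
        if len(q): print(n,round(d["confidence"],2),np.round(d["uv"]),len(q),"med",np.round(np.median(q,0),4),rect(q))
E
```

```text
t 1.55 tcp [0.5321 0.252  0.2557] yaw(tool y) -7.8 toolz [ 0.  0. -1.] w 0.0884 ff 0.0 F [0.2 0.9 0.7]
chipped_plate 0.96 [406. 198.] 1484 med [0.6887 0.2051 0.0286] [688.  203.1  43.8  65.6  21. ]
chipped_plate 0.67 [412. 112.] 1949 med [0.6972 0.3134 0.0284] [696.3 314.6  44.8  66.7   9.1]
chipped_plate 0.67 [163.  29.] 2316 med [0.423  0.44   0.0285] [423.1 442.3  67.   45.2   7.2]
chipped_plate 0.66 [318. 129.] 1857 med [0.5827 0.3066 0.0325] [580.6 308.4  66.8  44.1  81.5]
chipped_plate 0.62 [413.   4.] 415 med [0.7034 0.43   0.0267] [695.  430.2  12.2  67.7  81.7]
batch_tray 0.76 [279. 168.] 9011 med [0.5309 0.2704 0.0051] [529.5 248.6 225.8 151.6  82.5]
```

View pics/w1.png

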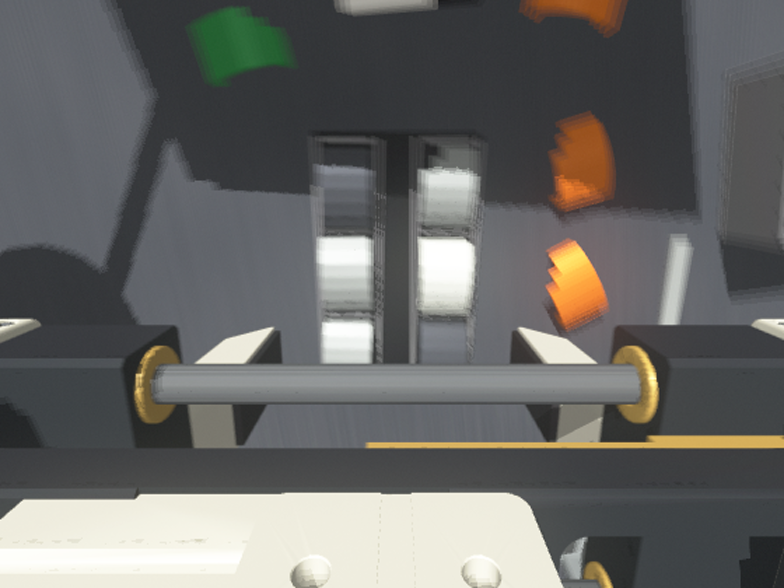

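The close-up shows the six tray plates. The one at display (445,180), wrist pixel (318,129), has a dark notch at its upper left near (432,155). I'll confirm with an enlarged sharp crop now that the arm is still.

Run:
```python
from h import *
for i in range(2): p=snap("wrist")
show(p["st"]); save(p,"w2.png",(210,80,360,270),3); w=pts(p)
for n in ["chipped_plate","batch_tray"]:
    for d in manip.trace(n,p):
        q=w[d["pixels"]]; q=q[q[:,2]>0.015 if n[0]=='c' else q[:,2]<.02]
        if len(q): print(n,round(d["confidence"],2),np.round(d["uv"]),len(q),"zmax",np.round(np.percentile(q[:,2],95),4),rect(q))
p=snap("top"); w=pts(p)
for d in manip.trace("trough",p)[:1]+manip.trace("chipped_plate",p):
    q=w[d["pixels"]]; q=q[q[:,2]>.02]; print(np.round(d["uv"]),rect(q))
```

```text
t 1.75 tcp [0.5311 0.2526 0.2551] yaw(tool y) -7.52 toolz [-0.001  0.    -1.   ] w 0.0736 ff 0.0 F [ 0.1 -0.3  0.2]
chipped_plate 0.91 [321. 131.] 1877 zmax 0.0354 [580.6 308.4  66.2  44.2  81.7]
chipped_plate 0.9 [164.  32.] 2323 zmax 0.0314 [423.  442.1  66.7  44.5   7.3]
chipped_plate 0.88 [408. 201.] 1547 zmax 0.0313 [688.4 202.5  44.5  66.7  21.9]
chipped_plate 0.8 [417.   2.] 436 zmax 0.0312 [694.7 430.7  13.8  67.3  82.4]
chipped_plate 0.68 [412. 112.] 1966 zmax 0.0315 [696.5 314.7  45.5  66.8   9.4]
batch_tray 0.94 [281. 165.] 9315 zmax 0.0141 [529.  249.6 225.3 156.2  82.6]
[408. 244.] [ 530.8 -271.5  149.8   76.2    2.6]
[162. 176.] [698.3 310.9  44.5  63.    8.7]
[208. 178.] [688.9 199.4  42.3  65.7  22.1]
[168. 265.] [493.7 267.4  45.2  94.2   5.4]
[101. 303.] [452.2 345.4  24.5 253.7  25.3]
[105. 175.] [701.4 448.3  46.2  64.7  75. ]
[174. 231.] [562.4 250.1  70.3  37.2  65.5]
```

View pics/w2.png

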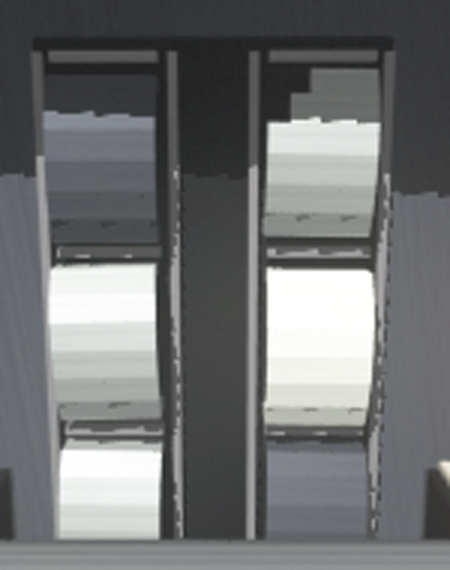

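The crop confirms it: the far right plate (crop about (320,150)) has its upper left corner missing at (285,95), and the other five are whole. I'll take that one.

Request:
carry_out --plan '[[[0,0,-0.017,0.205,0.225,0,0.4],[0,0,0,0.205,0.225,0,0.4],[0,0,0,0,0,-0.27,0.4],[0,0,0,0,0,-0.27,0.4],[0,0,0,0,0,-0.27,0.4],[0,0,0,0,0,-0.27,0.4],[0,0,0,0,0,-0.27,0.4],[0,0,0,0,0,-0.27,0.4],[0,0,0,0,0,0,0.4],[0,0,0,0,0,0,0.4]]]'

```text
time: 2.88
tool_pos: [0.5789, 0.3072, 0.0601]
ee_rot: [-2.369, -2.061, 0.005]
ft_force: [0.3, -0.3, 0.4]
width: 0.0643
finger_force: 0.0
```

Run:
```python
from h import *
p=snap("wrist"); show(p["st"]); w=pts(p)
for d in manip.trace("chipped_plate",p):
    q=w[d["pixels"]]; q=q[q[:,2]>0.015]
    if len(q): print(round(d["confidence"],2),np.round(d["uv"]),len(q),"zmax",np.round(np.percentile(q[:,2],95),4),rect(q))
```

```text
t 2.88 tcp [0.5789 0.3072 0.0601] yaw(tool y) -7.94 toolz [-0.003 -0.001 -1.   ] w 0.0643 ff 0.0 F [ 0.3 -0.3  0.4]
0.95 [494.   4.] 207 zmax 0.0256 [716.9 422.5   4.4  19.2  86.7]
0.88 [291. 222.] 4953 zmax 0.0352 [581.6 315.3  52.4  44.   81.5]
0.77 [30. 53.] 2924 zmax 0.0293 [448.4 435.   40.3  27.3  69.8]
0.57 [467. 188.] 5986 zmax 0.0313 [677.5 312.2  83.   66.2   8.9]
```

Request:
carry_out --plan '[[[0,0,0,0.012,0,-0.13,0.4],[0,0,0,0,0,-0.13,0.4],[0,0,0,0,0,-0.13,0.4],[0,0,0,0,0,0,0.4],[0,0,0,0,0,0,-0.3],[0,0,0,0,0,0,-0.3],[0,0,0,0,0,0,-0.3],[0,0,0,0,0,0,-0.3],[0,0,0,0,0,0,-0.3]]]' --squeeze 25

```text
time: 3.73
tool_pos: [0.5823, 0.3076, 0.0162]
ee_rot: [2.37, 2.061, 0.004]
ft_force: [-2.7, -0.1, 6.4]
width: 0.0435
finger_force: 25.0
```

Request:
carry_out --plan '[[[0,0,0,0,0,0.05,-0.3],[0,0,0,0,0,0.15,-0.3],[0,0,0,0,0,0.25,-0.3],[0,0,0,0,0,0.25,-0.3],[0,0,0,0,0,0.25,-0.3],[0,0,0,0,0,0,-0.3],[0,0,0,0,0,0,-0.3]]]'

```text
time: 4.32
tool_pos: [0.5827, 0.3075, 0.1308]
ee_rot: [2.37, 2.06, 0.007]
ft_force: [-0.2, -0.2, -1.3]
width: 0.0434
finger_force: 25.0
```

Run:
```python
from h import *
p=snap("wrist"); show(p["st"]); print(np.round(p["st"]["qpos"],2)); save(p,"w3.png"); w=pts(p)
for d in manip.trace("chipped_plate",p):
    q=w[d["pixels"]]; q=q[q[:,2]>0.05]
    if len(q): print(round(d["confidence"],2),np.round(d["uv"]),len(q),"zmax",np.round(np.percentile(q[:,2],95),4),rect(q))
```

```text
t 4.32 tcp [0.5827 0.3075 0.1308] yaw(tool y) -7.99 toolz [ 0.004  0.002 -1.   ] w 0.0434 ff 25.0 F [-0.2 -0.2 -1.3]
[ 0.37  0.66  1.25 -0.    1.22  0.51]
0.96 [292. 243.] 6780 zmax 0.1492 [582.7 307.5  67.6  44.2  81.5]
```

View pics/w3.png

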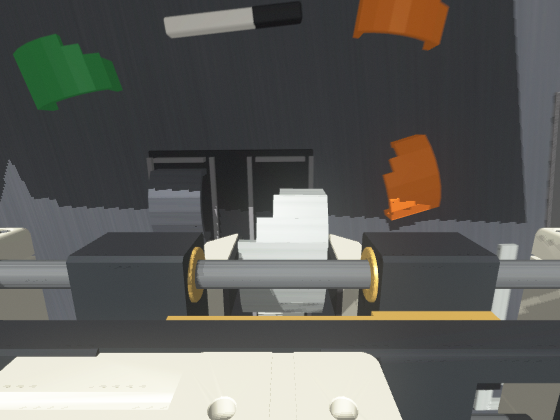

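The plate is held level at (292,240), with the stepped corner visible and the pocket below it empty. Next I carry it to the free bench between tray and trough.

Request:
carry_out --plan '[[[0,0,-0.136,-0.077,-0.303,0,-0.3],[0,0,-0.136,-0.077,-0.303,0,-0.3],[0,0,-0.136,-0.077,-0.303,0,-0.3],[0,0,-0.136,-0.077,-0.303,0,-0.3],[0,0,-0.136,-0.077,-0.303,0,-0.3],[0,0,-0.136,-0.077,-0.303,0,-0.3],[0,0,-0.136,-0.077,-0.303,0,-0.3],[0,0,-0.136,-0.077,-0.303,0,-0.3],[0,0,-0.136,-0.077,-0.303,0,-0.3],[0,0,0,0,0,-0.27,-0.3],[0,0,0,0,0,-0.27,-0.3],[0,0,0,0,0,-0.2,-0.3]]]'

```text
time: 5.42
tool_pos: [0.4963, -0.0209, 0.0365]
ee_rot: [-2.881, -1.247, 0.005]
ft_force: [0.5, 0.2, -2.2]
width: 0.0436
finger_force: 25.0
```

Request:
carry_out --plan '[[[0,0,0,0,0,0,-0.3],[0,0,0,0,0,0,-0.3]]]'

```text
time: 5.58
tool_pos: [0.4968, -0.0199, 0.0379]
ee_rot: [-2.879, -1.25, 0.007]
ft_force: [0.9, 0.6, -0.7]
width: 0.0433
finger_force: 25.0
```

Request:
carry_out --plan '[[[0,0,0,0,0,-0.08,-0.3],[0,0,0,0,0,-0.06,-0.3],[0,0,0,0,0,-0.03,-0.3],[0,0,0,0,0,-0.02,-0.3],[0,0,0,0,0,0,-0.3],[0,0,0,0,0,0,-0.3]]]'

```text
time: 6.08
tool_pos: [0.4986, -0.0201, 0.017]
ee_rot: [2.881, 1.251, 0.001]
ft_force: [0.1, 0.1, -1.4]
width: 0.0435
finger_force: 25.0
```

Request:
carry_out --plan '[[[0,0,0,0,0,-0.015,-0.3],[0,0,0,0,0,-0.015,-0.3],[0,0,0,0,0,-0.012,-0.3],[0,0,0,0,0,0,-0.3],[0,0,0,0,0,0,-0.3]]]'

```text
time: 6.5
tool_pos: [0.4986, -0.0202, 0.0121]
ee_rot: [2.881, 1.251, 0.001]
ft_force: [-1.0, 1.3, 4.4]
width: 0.0435
finger_force: 25.0
```

Request:
carry_out --plan '[[[0,0,0,0,0,0,0.3],[0,0,0,0,0,0,0.4],[0,0,0,0,0,0,0.4],[0,0,0,0,0,0.05,0.4],[0,0,0,0,0,0.2,0.4],[0,0,0,0,0,0.3,1],[0,0,0.24,0,0,0.3,1],[0,0,0.24,0,0,0.3,1],[0,0,0.24,0,0,0.1,1],[0,0,0.24,0,0,0,1],[0,0,0.24,0,0,0,1],[0,0,0.24,0,0,0,1]]]'

```text
time: 7.5
tool_pos: [0.4985, -0.0201, 0.1626]
ee_rot: [2.249, 2.192, 0.001]
ft_force: [0.3, -1.0, -0.4]
width: 0.0919
finger_force: 0.0
```

Request:
carry_out --plan '[[[0,0,0.24,0,0,0,1],[0,0,0.24,0,0,0,1],[0,0,0.24,0,0,0,1],[0,0,0.24,0,0,0,1],[0,0,0.24,0,0,0,1],[0,0,0.24,0,0,0,1],[0,0,0.24,0,0,0,1],[0,0,0,0,0,0,1],[0,0,0,0,0,0,1]]]'

```text
time: 8.25
tool_pos: [0.4984, -0.0201, 0.1619]
ee_rot: [1.174, 2.914, 0.0]
ft_force: [0.1, 0.5, -0.3]
width: 0.0916
finger_force: 0.0
```

Run:
```python
from h import *
p=snap("wrist"); show(p["st"]); print(np.round(p["st"]["qpos"],2)); save(p,"w4.png"); w=pts(p)
for d in manip.trace("chipped_plate",p)[:3]:
    q=w[d["pixels"]]; q=q[q[:,2]>0.003]
    if len(q): print(round(d["confidence"],2),np.round(d["uv"]),len(q),"zmax",np.round(np.percentile(q[:,2],95),4),rect(q))
```

```text
t 8.25 tcp [ 0.4984 -0.0201  0.1619] yaw(tool y) 46.12 toolz [ 0.  0. -1.] w 0.0916 ff 0.0 F [ 0.1  0.5 -0.3]
[-0.19  0.36  1.69  0.    1.09 -1.  ]
0.92 [552. 195.] 410 zmax 0.0269 [692.1 170.8  18.2  42.4  82.8]
0.76 [280. 196.] 2742 zmax 0.0313 [499.1 -19.8  66.8  44.4  46.5]
```

View pics/w4.png

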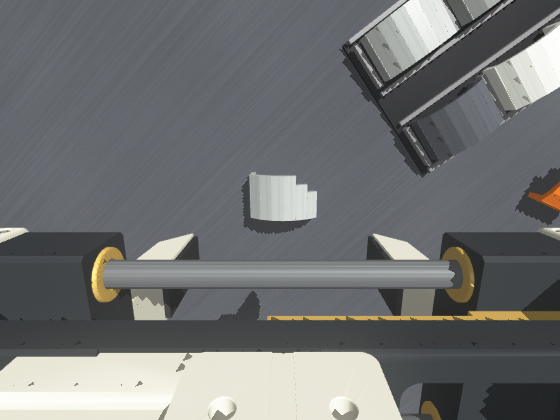

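The plate sits upright on the bench at (280,196), stepped corner to the right. Now to grasp it by its ends, 8 mm towards the unbroken side.

Request:
carry_out --plan '[[[0,0,0,0.054,-0.043,-0.15,1],[0,0,0,0,0,-0.27,1],[0,0,0,0,0,-0.27,1],[0,0,0,0,0,-0.27,1],[0,0,0,0,0,-0.2,1],[0,0,0,0,0,-0.08,1],[0,0,0,0,0,-0.05,1],[0,0,0,0,0,0,1],[0,0,0,0,0,0,1]]]'

```text
time: 9.1
tool_pos: [0.5058, -0.0255, 0.0079]
ee_rot: [1.169, 2.914, 0.001]
ft_force: [-0.4, -0.1, 0.1]
width: 0.092
finger_force: 0.0
```

Request:
carry_out --plan '[[[0,0,0,-0.006,0,-0.035,1],[0,0,0,0,0,0,0.6],[0,0,0,0,0,0,0.2],[0,0,0,0,0,0,0.2],[0,0,0,0,0,0,0.2],[0,0,0,0,0,0,0.2]]]' --squeeze 30

```text
time: 9.6
tool_pos: [0.5045, -0.0253, 0.003]
ee_rot: [1.168, 2.915, 0.0]
ft_force: [0.3, 0.3, 0.9]
width: 0.0658
finger_force: 30.0
```

Request:
carry_out --plan '[[[0,0,0,0,0,0.06,0.2],[0,0,0,0,0,0.2,0.2],[0,0,0,0,0,0.27,0.2],[0,0,0,0,0,0.27,0.2],[0,0,0,0,0,0.27,0.2],[0,0,0,0,0,0.1,0.2],[0,0,0,0,0,0,0.2],[0,0,0,0,0,0,0.2]]]'

```text
time: 10.27
tool_pos: [0.5041, -0.0253, 0.1435]
ee_rot: [1.168, 2.915, 0.0]
ft_force: [-0.3, -0.1, -1.7]
width: 0.0658
finger_force: 30.0
```

Run:
```python
from h import *
p=snap("wrist"); show(p["st"]); w=pts(p)
for d in manip.trace("chipped_plate",p)[:3]:
    q=w[d["pixels"]]; q=q[(q[:,2]>0.08)]
    if len(q): print(round(d["confidence"],2),np.round(d["uv"]),len(q),"z",np.round(np.percentile(q[:,2],[5,95]),4),rect(q))
t=snap("top"); w=pts(t); f=t["frame"].astype(int)
for d in manip.trace("trough",t)[:2]:
    q=w[d["pixels"]]; print(round(d["confidence"],2),np.round(d["uv"]))
    for lo,hi in((.055,.075),(.03,.04),(.0,.009)):
        r=q[(q[:,2]>lo)&(q[:,2]<hi)]; print(lo,len(r),rect(r) if len(r)>3 else "")
M=R.from_rotvec(p["st"]["ee_rot"]).as_matrix(); print(np.round(M,2).tolist())
print(np.round(p["hand_eye"],3).tolist(), p["fx"],p["cx"],p["cy"])
```

```text
t 10.27 tcp [ 0.5041 -0.0253  0.1435] yaw(tool y) 46.32 toolz [ 0.001 -0.    -1.   ] w 0.0658 ff 30.0 F [-0.3 -0.1 -1.7]
0.98 [277. 241.] 7356 z [0.1602 0.1716] [499.1 -19.4  68.4  45.   46.6]
0.69 [405. 243.]
0.055 520 [ 530.3 -271.6  149.5   75.8    3.2]
0.03 311 [ 530.6 -269.8  149.9   71.8    2.5]
0.0 1061 [ 527.8 -282.9  156.7   97.9    2.9]
[[-0.72, 0.69, 0.0], [0.69, 0.72, -0.0], [-0.0, 0.0, -1.0]]
[[0.0, 0.969, 0.248, 0.066], [1.0, 0.0, -0.001, 0.0], [-0.001, 0.248, -0.969, -0.159], [0.0, 0.0, 0.0, 1.0]] 309.94547860195075 282.4445232497462 206.43893585633666
```

Request:
carry_out --plan '[[[0,0,-0.151,0.022,-0.246,0.055,0.2],[0,0,-0.151,0.022,-0.246,0.055,0.2],[0,0,-0.151,0.022,-0.246,0.055,0.2],[0,0,-0.151,0.022,-0.246,0.055,0.2],[0,0,-0.151,0.022,-0.246,0.055,0.2],[0,0,-0.151,0.022,-0.246,0.055,0.2],[0,0,-0.151,0.022,-0.246,0.055,0.2],[0,0,-0.151,0.022,-0.246,0.055,0.2],[0,0,-0.151,0.022,-0.246,0.055,0.2],[0,0,-0.151,0.022,-0.246,0.055,0.2],[0,0,0,0,0,0,0.2],[0,0,0,0,0,0,0.2]]]'

```text
time: 11.47
tool_pos: [0.53, -0.3218, 0.2074]
ee_rot: [-2.162, -2.276, 0.0]
ft_force: [0.3, 0.6, -1.4]
width: 0.0652
finger_force: 30.0
```

Run:
```python
from h import *
for i in range(2): p=snap("wrist")
show(p["st"]); save(p,"w5.png"); w=pts(p)
for n in ["chipped_plate","trough"]:
  for d in manip.trace(n,p)[:2]:
    q=w[d["pixels"]]; print(n,round(d["confidence"],2),np.round(d["uv"]))
    for lo,hi in ((.15,.3),) if n[0]=='c' else((.055,.075),(.03,.04),(.0,.009)):
        r=q[(q[:,2]>lo)&(q[:,2]<hi)]
        if len(r)>10: print(lo,len(r),np.round(np.median(r[:,2]),4),rect(r))
```

```text
t 11.52 tcp [ 0.53   -0.3204  0.2073] yaw(tool y) 3.05 toolz [-0.002  0.002 -1.   ] w 0.0663 ff 30.0 F [-0.2  0.2 -1.9]
chipped_plate 0.92 [276. 238.]
0.15 7288 0.233 [ 529.8 -312.7   66.8   45.1    3.1]
trough 0.67 [286. 142.]
0.055 2470 0.0626 [ 530.2 -270.   149.8   73.1    3.1]
0.03 924 0.0354 [ 530.2 -270.5  150.5   60.2    3.1]
0.0 6719 0.0057 [ 529.5 -273.8  179.1   91.1    3.1]
```

View pics/w5.png

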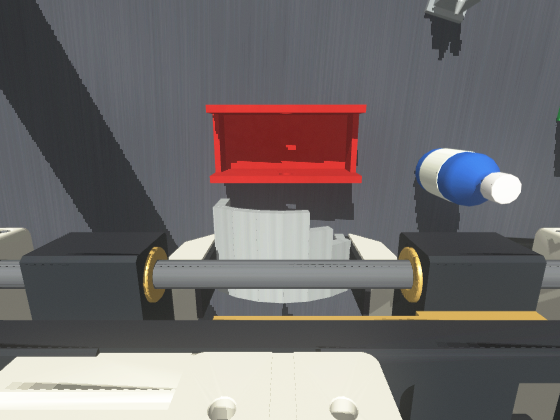

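The trough (centre about (286,142)) is parallel to the held plate (276,238). The plate must go +42.5 mm in y.

Request:
carry_out --plan '[[[0,0,0,0.003,0.177,-0.1,0.2],[0,0,0,0,0.177,-0.15,0.2],[0,0,0,0,0,-0.25,0.2],[0,0,0,0,0,-0.25,0.2],[0,0,0,0,0,-0.15,0.2],[0,0,0,0,0,0,0.2],[0,0,0,0,0,0,0.2],[0,0,0,0,0,0,0.2]]]'

```text
time: 12.33
tool_pos: [0.5319, -0.278, 0.1026]
ee_rot: [2.159, 2.279, 0.001]
ft_force: [-0.6, -1.1, -1.3]
width: 0.0658
finger_force: 30.0
```

Run:
```python
from h import *
p=snap("wrist")
show(p["st"]); w=pts(p)
for n in ["chipped_plate","trough"]:
  for d in manip.trace(n,p)[:2]:
    q=w[d["pixels"]]; print(n,round(d["confidence"],2),np.round(d["uv"]))
    for lo,hi in ((.1,.3),) if n[0]=='c' else((.055,.075),(.03,.04)):
        r=q[(q[:,2]>lo)&(q[:,2]<hi)]
        if len(r)>10: print(lo,len(r),np.round(np.median(r[:,2]),4),rect(r))
```

```text
t 12.33 tcp [ 0.5319 -0.278   0.1026] yaw(tool y) 3.12 toolz [ 0.002 -0.001 -1.   ] w 0.0658 ff 30.0 F [-0.6 -1.1 -1.3]
chipped_plate 0.62 [275. 240.]
0.1 7442 0.1283 [ 532.5 -269.6   68.3   46.7    4. ]
trough 0.78 [290. 184.]
0.055 2749 0.0626 [ 528.8 -236.5  149.3    7.1    3.1]
0.03 1697 0.0354 [ 530.1 -265.1  150.7   64.1    3. ]
```

Request:
carry_out --plan '[[[0,0,0,-0.012,0,-0.1,0.2],[0,0,0,0,0,-0.15,0.2],[0,0,0,0,0,-0.15,0.2],[0,0,0,0,0,-0.15,0.2],[0,0,0,0,0,-0.12,0.2],[0,0,0,0,0,-0.06,0.2],[0,0,0,0,0,0,0.2],[0,0,0,0,0,0,0.2]]]'

```text
time: 13.15
tool_pos: [0.53, -0.2784, 0.0143]
ee_rot: [2.161, 2.279, 0.0]
ft_force: [0.2, 0.3, -0.8]
width: 0.066
finger_force: 30.0
```

Request:
carry_out --plan '[[[0,0,0,0,0,-0.02,0.2],[0,0,0,0,0,-0.02,0.2],[0,0,0,0,0,-0.012,0.2],[0,0,0,0,0,0,0.2],[0,0,0,0,0,0,0.2]]]'

```text
time: 13.57
tool_pos: [0.5299, -0.2783, 0.008]
ee_rot: [2.16, 2.279, 0.0]
ft_force: [-0.2, 0.1, 3.5]
width: 0.0655
finger_force: 30.0
```

Request:
carry_out --plan '[[[0,0,0,0,0,0,0.5],[0,0,0,0,0,0,0.75],[0,0,0,0,0,0,0.75],[0,0,0,0,0,0.05,0.75],[0,0,0,0,0,0.2,0.75],[0,0,0,0,0,0.3,0.75],[0,0,0,0,0,0.3,0.75],[0,0,0,0,0,0.3,0.75],[0,0,0,0,0,0.15,0.75],[0,0,0,0,0,0,0.75],[0,0,0,0,0,0,0.75]]]'

```text
time: 14.48
tool_pos: [0.5299, -0.2782, 0.1646]
ee_rot: [2.159, 2.278, 0.001]
ft_force: [0.1, 0.7, 0.9]
width: 0.0804
finger_force: 0.0
```

Run:
```python
from h import *
p=snap("wrist")
show(p["st"]); print(np.round(p["st"]["qpos"],2)); save(p,"w6.png"); w=pts(p)
for n in ["chipped_plate","trough","lock_pin"]:
  for d in manip.trace(n,p)[:2]:
    q=w[d["pixels"]]; print(n,round(d["confidence"],2),np.round(d["uv"]))
    for lo,hi in ((.008,.3),) if n[0]!='t' else((.055,.075),(.03,.04)):
        r=q[(q[:,2]>lo)&(q[:,2]<hi)]
        if len(r)>10: print(lo,len(r),np.round(np.percentile(r[:,2],[50,98]),4),rect(r))
```

```text
t 14.48 tcp [ 0.5299 -0.2782  0.1646] yaw(tool y) 3.07 toolz [ 0.002 -0.002 -1.   ] w 0.0804 ff 0.0 F [0.1 0.7 0.9]
[-0.61  0.53  1.41  0.    1.21 -0.67]
chipped_plate 0.83 [282. 192.]
0.008 2852 [0.0334 0.0366] [ 530.  -274.4   66.9   52.2    3.3]
trough 0.84 [297. 175.]
0.055 3241 [0.0625 0.0639] [ 530.1 -270.3  150.    74.4    3. ]
0.03 1522 [0.0356 0.0394] [ 529.8 -268.   150.7   69.9    3.1]
lock_pin 0.75 [485.  26.]
0.008 435 [0.0379 0.04  ] [ 690.3 -121.8   39.8   10.1   78.2]
```

View pics/w6.png

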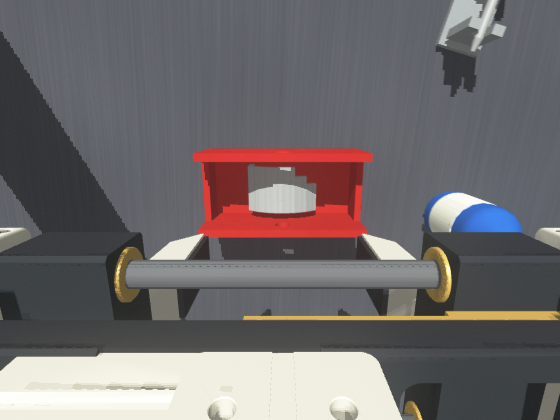

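The plate lies upright and centred in the trough at (282,190). Next, the pin.

Request:
carry_out --plan '[[[0,0,-0.065,0.167,0.175,0.037,0.2],[0,0,-0.065,0.167,0.175,0.037,0.2],[0,0,-0.065,0.167,0.175,0.037,0.2],[0,0,-0.065,0.167,0.175,0.037,0.2],[0,0,-0.065,0.167,0.175,0.037,0.2],[0,0,-0.065,0.167,0.175,0.037,0.2],[0,0,-0.065,0.167,0.175,0.037,0.2],[0,0,-0.065,0.167,0.175,0.037,0.2],[0,0,0,0,0,0,0],[0,0,0,0,0,0,0],[0,0,0,0,0,0,0]]]'

```text
time: 15.6
tool_pos: [0.6891, -0.1103, 0.1971]
ee_rot: [-2.437, -1.98, 0.003]
ft_force: [-0.5, -0.1, -0.4]
width: 0.0464
finger_force: 0.0
```

Run:
```python
from h import *
p=snap("wrist")
show(p["st"]); print(np.round(p["st"]["qpos"],2)); save(p,"w7.png"); w=pts(p)
for n in ["lock_pin","pin_grip","pin_rest"]:
  for d in manip.trace(n,p)[:2]:
    q=w[d["pixels"]]; q=q[q[:,2]>.02]; print(n,round(d["confidence"],2),np.round(d["uv"]),len(q),np.round(np.percentile(q[:,2],[50,98]),4),rect(q))
f=p["frame"].astype(int); m=(f[...,0]>120)&(f[...,1]>90)&(f[...,2]<80)&(w[...,2]>.015)&(w[...,2]<.06)
m[240:]=False
q=w[m]; print("yellow",m.sum(),np.round(np.median(q,0),4),np.round(np.percentile(q[:,2],[5,50,95]),4)); top=q[q[:,2]>.036]; print(len(top),rect(top))
```

```text
t 15.6 tcp [ 0.6891 -0.1103  0.1971] yaw(tool y) -11.8 toolz [-0.003  0.    -1.   ] w 0.0464 ff 0.0 F [-0.5 -0.1 -0.4]
[-0.27  0.7   1.01 -0.    1.44 -0.06]
lock_pin 0.85 [287. 132.] 1409 [0.0398 0.0445] [702.5 -73.7 137.4  19.8  80.9]
pin_grip 0.89 [287. 129.] 1405 [0.0398 0.0445] [700.4 -73.4 137.6  20.9  77.6]
pin_rest 0.91 [282. 167.] 419 [0.0421 0.044 ] [697.4 -87.6  81.5  29.8  77.8]
yellow 41 [ 0.7178 -0.0264  0.0409] [0.0399 0.0409 0.0419]
41 [716.3 -28.6  39.6  11.2  60. ]
```

View pics/w7.png

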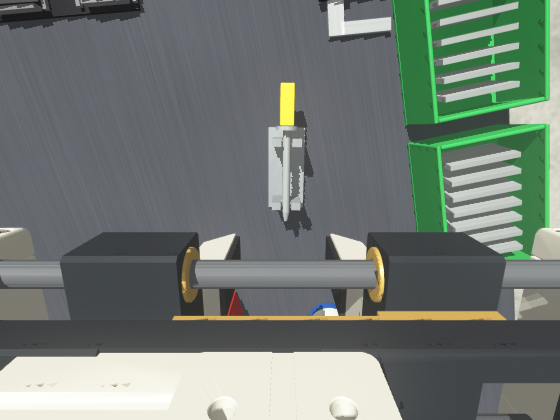

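The pin lies in its rest, with the grip at (287,104) and the tip at (287,218). I'll fit its axis precisely.

```bash
cat > pin.py <<'E'
from h import *
def pin(zlo,zhi,rows=235):
    p=snap("wrist"); show(p["st"]); w=pts(p)
    hsv=cv2.cvtColor(p["frame"],cv2.COLOR_RGB2HSV)
    m=cv2.inRange(hsv,(22,120,60),(35,255,255))>0; m[rows:]=False
    q=w[m]; q=q[(q[:,2]>zlo)&(q[:,2]<zhi)]
    print("yellow",len(q),"z",np.round(np.percentile(q[:,2],[5,50,95]),4)); r=rect(q); print("grip rect",r)
    ds=manip.trace("lock_pin",p)
    if ds:
        a=w[ds[0]["pixels"]]; a=a[(a[:,2]>zlo)&(a[:,2]<zhi)]
        a=np.vstack([a,q])
        l=cv2.fitLine(a[:,:2].astype(np.float32),cv2.DIST_HUBER,0,.001,.001).ravel()
        s=(a[:,:2]-l[2:])@l[:2]; print("line ang",round(np.degrees(np.arctan2(l[1],l[0])),2),"ends",np.round(l[2:]+l[:2]*s.min(),4),np.round(l[2:]+l[:2]*s.max(),4),"len",round(np.ptp(s),4))
        b=a[(a[:,2]>zlo)]; d=(b[:,:2]-np.array(r[:2])/1000)
        for y in range(-140,30,15):
            t=d@l[:2]*1000; k=abs(t-y)<6
            if k.sum()>8: print(y,k.sum(),"z",np.round(np.percentile(b[k,2],[50,95]),4),"x,y",np.round(np.median(b[k,:2],0),4))
if __name__=="__main__": pin(.03,.06)
E
python3 pin.py
```

```text
t 15.8 tcp [ 0.6892 -0.1111  0.1986] yaw(tool y) -11.91 toolz [-0.001  0.    -1.   ] w 0.0458 ff 0.0 F [-0.7 -0.4  0.2]
yellow 617 z [0.0401 0.0415 0.0428]
grip rect [711.  -24.9  39.   13.8  78.3]
line ang 77.5 ends [ 0.6858 -0.1398] [ 0.7154 -0.0059] len 0.1371
-110 68 z [0.0375 0.0389] x,y [ 0.6877 -0.1312]
-95 78 z [0.0381 0.0396] x,y [ 0.6907 -0.1176]
-80 82 z [0.038  0.0392] x,y [ 0.694  -0.1026]
-65 95 z [0.0379 0.0396] x,y [ 0.6973 -0.0883]
-50 85 z [0.0378 0.0392] x,y [ 0.7001 -0.0733]
-35 103 z [0.0379 0.0395] x,y [ 0.7036 -0.0587]
-20 277 z [0.0416 0.0454] x,y [ 0.7071 -0.0431]
-5 370 z [0.0414 0.0429] x,y [ 0.7101 -0.0301]
10 361 z [0.0416 0.0427] x,y [ 0.7135 -0.015 ]
25 24 z [0.0408 0.0417] x,y [ 0.7149 -0.0061]
```

Request:
carry_out --plan '[[[0,0,0,0.061,0.239,0,0],[0,0,0,0.061,0.239,0,0],[0,0,0,0.061,0.239,-0.1,0],[0,0,0,0,0,-0.25,0],[0,0,0,0,0,-0.25,0],[0,0,0,0,0,-0.25,0],[0,0,0,0,0,-0.25,0],[0,0,0,0,0,-0.1,0],[0,0,0,0,0,0,0],[0,0,0,0,0,0,0]]]'

```text
time: 16.73
tool_pos: [0.7121, -0.0243, 0.0554]
ee_rot: [2.439, 1.98, 0.0]
ft_force: [1.0, -0.3, -0.2]
width: 0.0462
finger_force: 0.0
```

```bash
python3 pin.py
```

```text
t 16.73 tcp [ 0.7121 -0.0243  0.0554] yaw(tool y) -11.85 toolz [ 0. -0. -1.] w 0.0462 ff 0.0 F [ 1.  -0.3 -0.2]
yellow 638 z [0.0334 0.0413 0.0424]
grip rect [714.2 -12.2  14.2  13.6  77.8]
line ang 77.68 ends [ 0.7003 -0.0752] [ 0.7156 -0.0052] len 0.0716
-65 77 z [0.0379 0.0393] x,y [ 0.7012 -0.072 ]
-50 198 z [0.0379 0.0391] x,y [ 0.7033 -0.0613]
-20 317 z [0.0415 0.0425] x,y [ 0.7102 -0.0302]
-5 747 z [0.0415 0.0425] x,y [ 0.7131 -0.0161]
10 439 z [0.0403 0.0423] x,y [ 0.7153 -0.0062]
```

Request:
carry_out --plan '[[[0,0,0,-0.006,0,-0.12,0],[0,0,0,0,0,-0.12,0],[0,0,0,0,0,-0.09,0],[0,0,0,0,0,0,0],[0,0,0,0,0,0,-0.4],[0,0,0,0,0,0,-1],[0,0,0,0,0,0,-1],[0,0,0,0,0,0,-1],[0,0,0,0,0,0,-1],[0,0,0,0,0,0,-1]]]' --squeeze 30

```text
time: 17.67
tool_pos: [0.7113, -0.024, 0.0156]
ee_rot: [2.438, 1.98, 0.001]
ft_force: [0.1, -0.2, 0.7]
width: 0.0137
finger_force: 30.0
```

Request:
carry_out --plan '[[[0,0,0,0,0,0.06,-1],[0,0,0,0,0,0.2,-1],[0,0,0,0,0,0.25,-1],[0,0,0,0,0,0.25,-1],[0,0,0.087,-0.264,-0.098,0,-1],[0,0,0.087,-0.264,-0.098,0,-1],[0,0,0.087,-0.264,-0.098,0,-1],[0,0,0.087,-0.264,-0.098,0,-1],[0,0,0.087,-0.264,-0.098,0,-1],[0,0,0.087,-0.264,-0.098,0,-1],[0,0,0,0,0,0,-1],[0,0,0,0,0,0,-1]]]'

```text
time: 18.67
tool_pos: [0.5201, -0.0951, 0.1073]
ee_rot: [2.162, 2.279, 0.001]
ft_force: [1.2, -0.4, 0.5]
width: 0.0138
finger_force: 30.0
```

Run:
```python
from h import *
from pin import pin
pin(.09,.17)
p=snap("wrist")
t=snap("top"); w=pts(t)
for d in manip.trace("lock_pin",t)[:2]:
    q=w[d["pixels"]]; q=q[(q[:,2]>.07)&(q[:,2]<.14)]
    if len(q)>20:
        l=cv2.fitLine(q[:,:2].astype(np.float32),cv2.DIST_HUBER,0,.001,.001).ravel(); s=(q[:,:2]-l[2:])@l[:2]
        print("top",round(d["confidence"],2),np.round(d["uv"]),len(q),np.round(np.degrees(np.arctan2(l[1],l[0])),1),np.round(l[2:]+l[:2]*s.min(),4),np.round(l[2:]+l[:2]*s.max(),4))
        z=np.polyfit(q[:,1],q[:,2],1); print("z slope",np.round(z,3))
save(t,"t2.png",(280,120,460,290),3)
```

```text
t 18.67 tcp [ 0.5201 -0.0951  0.1073] yaw(tool y) 3.0 toolz [ 0.001 -0.    -1.   ] w 0.0138 ff 30.0 F [ 1.2 -0.4  0.5]
yellow 223 z [0.1209 0.1268 0.1315]
grip rect [519.3 -76.6  13.7   1.7   5. ]
line ang -87.12 ends [ 0.5192 -0.0757] [ 0.5213 -0.1172] len 0.0416
-5 541 z [0.1277 0.133 ] x,y [ 0.5196 -0.0763]
10 464 z [0.1331 0.1341] x,y [ 0.5197 -0.0844]
25 257 z [0.1331 0.1343] x,y [ 0.5206 -0.1052]
```

View pics/t2.png

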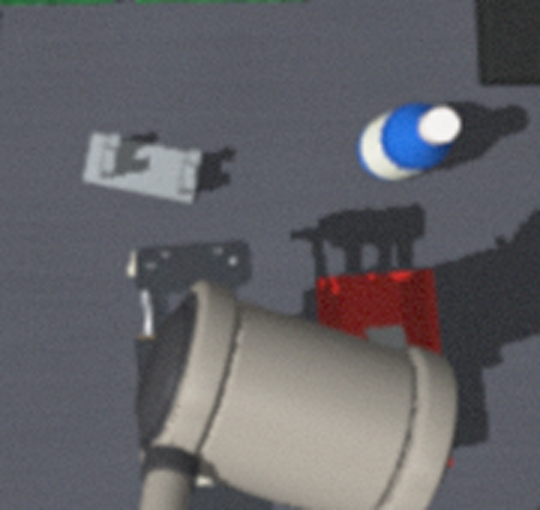

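Request:
carry_out --plan '[[[0,0,0,0.006,0,-0.2,-1],[0,0,0,0,0,-0.2,-1],[0,0,0,0,0,-0.16,-1],[0,0,0,0,0,-0.1,-1],[0,0,0,0,0,0,-1],[0,0,0,0,0,0,-1],[0,0,0,0,0,0,-1]]]'

```text
time: 19.5
tool_pos: [0.5227, -0.0945, 0.0278]
ee_rot: [2.159, 2.281, 0.001]
ft_force: [0.4, 0.2, -0.4]
width: 0.0142
finger_force: 30.0
```

Run:
```python
from h import *
t=snap("scene"); show(t["st"]); w=pts(t); save(t,"s1.png"); np.save("s1w.npy",w)
T=np.linalg.inv(t["camera_from_world"]); print("cam",np.round(T[:3,3],2))
for n in ["lock_pin","trough"]:
  for d in manip.trace(n,t)[:2]:
    q=w[d["pixels"]]; print(n,round(d["confidence"],2),np.round(d["uv"]),len(q))
    if n=="lock_pin":
        for y in np.arange(-.23,-.06,.015):
            k=q[abs(q[:,1]-y)<.006]
            if len(k)>3: print(round(y,3),len(k),np.round(np.median(k,0),4),"x",np.round(np.percentile(k[:,0],[5,95]),4),"z",np.round(np.percentile(k[:,2],[5,95]),4))
    else:
        k=q[q[:,2]>.059]
        if len(k)>20: print(rect(k),np.round(np.median(k[:,2]),4))
```

```text
t 19.5 tcp [ 0.5227 -0.0945  0.0278] yaw(tool y) 3.15 toolz [ 0.001 -0.    -1.   ] w 0.0142 ff 30.0 F [ 0.4  0.2 -0.4]
cam [ 1.35 -0.21  0.63]
lock_pin 0.49 [190. 206.] 117
-0.2 19 [ 0.5314 -0.2     0.0484] x [0.4719 0.5346] z [0.0006 0.0506]
-0.185 22 [ 0.5297 -0.1842  0.048 ] x [0.4588 0.533 ] z [-0.001   0.0506]
-0.17 23 [ 0.5287 -0.1693  0.0468] x [0.4561 0.5327] z [0.0005 0.051 ]
-0.155 18 [ 0.5289 -0.1547  0.048 ] x [0.4669 0.5317] z [-0.0005  0.0508]
-0.14 6 [ 0.5304 -0.142   0.0492] x [0.5265 0.5315] z [0.0473 0.051 ]
trough 0.66 [160. 222.] 1316
[ 581.3 -268.   249.7   73.9    3. ] 0.0624
trough 0.56 [350. 262.] 583
```

View pics/s1.png

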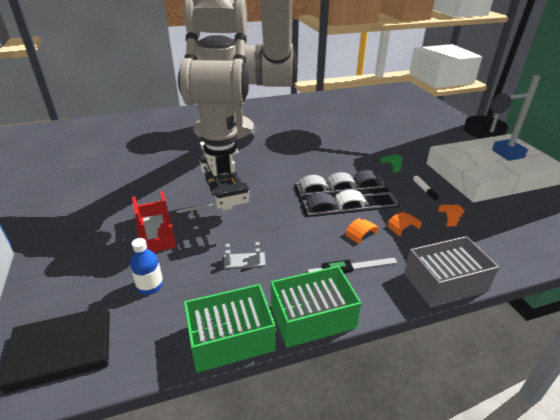

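The scene view shows the pin held level just short of the hole: trough at (155,222), pin at (190,206). TCP x is about 2 mm too far out, so I'll correct that and check.

Request:
carry_out --plan '[[[0,0,0,-0.015,0,0.003,-1],[0,0,0,0,0,0,-1],[0,0,0,0,0,0,-1]]]'

```text
time: 19.9
tool_pos: [0.52, -0.0946, 0.0279]
ee_rot: [2.16, 2.281, 0.0]
ft_force: [1.0, -0.5, 0.0]
width: 0.0141
finger_force: 30.0
```

Run:
```python
from h import *
def fitx(q,ax):  # robust
    return rect(q)
for n in ("scene",):
    t=snap(n); show(t["st"]); w=pts(t)
    c=np.array([.5301,-.2703]); a=np.radians(3.05); Rm=np.array([[np.cos(a),np.sin(a)],[-np.sin(a),np.cos(a)]])
    L=(w[...,:2]-c)@Rm.T; z=w[...,2]
    hsv=cv2.cvtColor(t["frame"],cv2.COLOR_RGB2HSV); red=(hsv[...,1]>150)&((hsv[...,0]<8)|(hsv[...,0]>172))
    k=red&(z>.059)&(z<.068)&(abs(L[...,0])<.09)&(abs(L[...,1])<.05)
    for s in(1,-1):
        m=k&(L[...,1]*s>.015); print("wall",s,m.sum(),"x",np.round(np.percentile(L[m][:,0],[1,99]),4),"y",np.round(np.percentile(L[m][:,1],[5,50,95]),4))
    m=(z>.04)&(z<.056)&(L[...,1]>.06)&(L[...,1]<.13)&(abs(L[...,0])<.02)
    q=np.c_[L[m],z[m]]; print("shank",len(q))
    for y in(.07,.085,.1,.115):
        r=q[abs(q[:,1]-y)<.007]; 
        if len(r): print(y,len(r),"x",np.round(np.percentile(r[:,0],[2,50,98]),4),"z",np.round(np.percentile(r[:,2],[2,98]),4))
    m=(z>.04)&(z<.056)&(L[...,1]>.038)&(abs(L[...,0])<.02); print("tip y",np.round(L[m][:,1].min(),4))
```

```text
t 19.9 tcp [ 0.52   -0.0946  0.0279] yaw(tool y) 3.12 toolz [ 0.001 -0.    -1.   ] w 0.0141 ff 30.0 F [ 1.  -0.5  0. ]
wall 1 112 x [-0.07    0.0753] y [0.03   0.0333 0.0361]
wall -1 113 x [-0.0705  0.0778] y [-0.0364 -0.0334 -0.0304]
shank 95
0.07 20 x [-0.0017  0.0024  0.0052] z [0.0443 0.051 ]
0.085 18 x [-0.0011  0.0034  0.0064] z [0.0457 0.0522]
0.1 19 x [0.0012 0.0026 0.0061] z [0.0443 0.052 ]
0.115 19 x [-0.001   0.002   0.0053] z [0.0448 0.0517]
tip y 0.0563
```

Aligned within a millimetre. I'll insert slowly along the hole axis.

Request:
carry_out --plan '[[[0,0,0,0.008,-0.075,0,-1],[0,0,0,0.004,-0.075,0,-1],[0,0,0,0.004,-0.075,0,-1],[0,0,0,0.004,-0.075,0,-1],[0,0,0,0.004,-0.075,0,-1],[0,0,0,0,0,0,-1],[0,0,0,0,0,0,-1]]]'

```text
time: 20.53
tool_pos: [0.5227, -0.1403, 0.0274]
ee_rot: [-2.162, -2.279, -0.0]
ft_force: [0.2, 0.8, -0.5]
width: 0.0137
finger_force: 30.0
```

Request:
carry_out --plan '[[[0,0,0,0.006,-0.075,0.004,-1],[0,0,0,0.004,-0.075,0,-1],[0,0,0,0.004,-0.075,0,-1],[0,0,0,0.004,-0.075,0,-1],[0,0,0,0.004,-0.06,0,-1],[0,0,0,0.003,-0.05,0,-1],[0,0,0,0.002,-0.04,0,-1],[0,0,0,0,0,0,-1],[0,0,0,0,0,0,-1]]]'

```text
time: 21.28
tool_pos: [0.526, -0.1937, 0.0279]
ee_rot: [-2.161, -2.28, -0.0]
ft_force: [0.1, 0.8, -0.2]
width: 0.0138
finger_force: 30.0
```

Request:
carry_out --plan '[[[0,0,0,0.003,-0.05,0,-1],[0,0,0,0.003,-0.04,0,-1],[0,0,0,0.001,-0.02,0,-1],[0,0,0,0,-0.012,0,-1],[0,0,0,0,0,0,-1],[0,0,0,0,0,0,-1]]]'

```text
time: 21.78
tool_pos: [0.527, -0.2081, 0.028]
ee_rot: [2.16, 2.281, 0.0]
ft_force: [0.0, -0.2, 0.2]
width: 0.0138
finger_force: 30.0
```

Request:
carry_out --plan '[[[0,0,0,0,-0.012,0,-1],[0,0,0,0,0,0,-1],[0,0,0,0,-0.01,0,-1],[0,0,0,0,0,0,-1],[0,0,0,0,0,0,-1]]]'

```text
time: 22.2
tool_pos: [0.5269, -0.2082, 0.028]
ee_rot: [-2.158, -2.279, -0.003]
ft_force: [2.7, 11.1, 2.9]
width: 0.0137
finger_force: 30.0
```

Request:
carry_out --plan '[[[0,0,0,0,0.01,0,-1],[0,0,0,0,0,-0.012,-1],[0,0,0,0,0,-0.01,-1],[0,0,0,0,0,0,-1],[0,0,0,0,0,0,-1]]]'

```text
time: 22.62
tool_pos: [0.5267, -0.2082, 0.0256]
ee_rot: [-2.159, -2.28, -0.001]
ft_force: [-1.1, 6.7, 3.8]
width: 0.0137
finger_force: 30.0
```

Now I open the fingers, retreat upward and look.

Request:
carry_out --plan '[[[0,0,0,0,0,0,-0.6],[0,0,0,0,0,0,-0.3],[0,0,0,0,0,0,-0.2],[0,0,0,0,0,0,-0.2],[0,0,0,0,0,0.1,-0.2],[0,0,0,0,0,0.25,-0.2],[0,0,0,0,0,0.3,-0.2],[0,0,0,0,-0.2,0.3,-0.2],[0,0,0,0,-0.2,0.2,-0.2],[0,0,0,0,-0.2,0.1,-0.2],[0,0,0,0,0,0,-0.2],[0,0,0,0,0,0,-0.2]]]'

```text
time: 23.62
tool_pos: [0.5268, -0.282, 0.1745]
ee_rot: [2.162, 2.278, 0.0]
ft_force: [0.2, 0.5, 0.1]
width: 0.0367
finger_force: 0.0
```

Run:
```python
from h import *
p=snap("wrist"); show(p["st"]); w=pts(p)
c=np.array([.5301,-.2703]); a=np.radians(3.05); Rm=np.array([[np.cos(a),np.sin(a)],[-np.sin(a),np.cos(a)]])
L=(w[...,:2]-c)@Rm.T; z=w[...,2]
hsv=cv2.cvtColor(p["frame"],cv2.COLOR_RGB2HSV); Y=cv2.inRange(hsv,(22,120,60),(35,255,255))>0
m=Y&(z>.03)&(z<.07)&(abs(L[...,0])<.03); print("grip y",np.round(np.percentile(L[m][:,1],[1,99]),4),"x",np.round(np.percentile(L[m][:,0],[2,98]),4),"z98",np.round(np.percentile(z[m],98),4))
red=(hsv[...,1]>120)&((hsv[...,0]<8)|(hsv[...,0]>172))
m=~red&~Y&(z>.044)&(z<.062)&(abs(L[...,0])<.014)&(abs(L[...,1])<.07)
h=np.histogram(L[m][:,1],np.arange(-.07,.07,.01)); print("steel",dict(zip(np.round(h[1][:-1],2).tolist(),h[0].tolist())),"y",np.round(np.percentile(L[m][:,1],[1,99]),4))
m=~red&~Y&(z>.015)&(z<.040)&(abs(L[...,0])<.06)&(abs(L[...,1])<.03)
r=cv2.minAreaRect((L[m]*1000).astype(np.float32)); print("plate",r,np.round(np.percentile(z[m],98),4))
m=(z>.058)&(z<.07)&red; print("trough rect local",cv2.minAreaRect((L[m]*1000).astype(np.float32)))
```

```text
t 23.62 tcp [ 0.5268 -0.282   0.1745] yaw(tool y) 2.99 toolz [ 0.001 -0.001 -1.   ] w 0.0367 ff 0.0 F [0.2 0.5 0.1]
grip y [0.0428 0.0807] x [-0.0066  0.0067] z98 0.053
steel {-0.07: 0, -0.06: 33, -0.05: 55, -0.04: 9, -0.03: 81, -0.02: 79, -0.01: 84, 0.0: 81, 0.01: 85, 0.02: 80, 0.03: 66, 0.04: 64, 0.05: 0, 0.06: 0} y [-0.0552  0.0419]
plate ((-0.4738349914550781, -3.98944091796875), (66.68085479736328, 51.98253631591797), 0.11850487440824509) 0.0363
trough rect local ((-0.05145263671875, 0.13466644287109375), (149.77220153808594, 74.36488342285156), 0.07130949199199677)
```

The pin passes through both walls (tip about -57 mm, grip end at +81 mm, so the collar is at the wall at 37 mm) and the plate is centred under it. The arm is clear of everything.

```bash
python3 -c "
from rig import manip
print(manip.hand_in())"
```

```text
the job is handed in; nothing more can be done
None
```

The chipped plate lies upright, lengthwise and centred on the trough floor, and the pin is through both walls with its collar against the wall; I handed the job in at about 24 s, and `hand_in()` returned no verdict.

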